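# Hang the work lamp on the indexing swivel hook

### The job

The swivel hook on the counter post has been left turned aside, riding on its crown. Turn it clockwise, gently, until it drops into its notch facing the robot's side of the counter; then hang the work lamp upright by its bail in the middle of the hook's saddle and let go, with the hook still down in its notch. Do not strain the hook or knock or shift the other things on the counter.

Things in the scene. Friction and masses are not known exactly. Their poses are not given: they have to be found in the camera images.
- hook: Steel swivel hook on top of the grey counter post (tube 32 mm across, crown collar 54 mm). Origin on the upright swivel axis, level with the crown's flat top (205 mm above the counter) when down in the notch, 7 mm higher when riding on the crown. z up; the arm points along the hook's own -x. Hub 40 mm across, 31 mm high. At most 25 N from fingers or lamp, or it is strained.
- spindle (a joint): Lift of the hook (m): 0.007 riding on the crown, 0 down in the notch, at most 0.020. Weight and a spring (some 6 to 8 N in all) push it down, so it drops by itself once over the notch if not squeezed; the key then blocks turning both ways, with about 2 degrees of play.
- hook_shank (a point): Middle of the straight shank, a level 9 mm round bar, on its centre line, 42 mm out from the swivel axis and 16 mm above the hook's origin; free shank from 20 to 52 mm out. Push it sideways here, or straddle it with part-open fingers: about 2 to 3 N turns the hook. It starts 0.6 to 1.4 rad anticlockwise (from above) of the notch, arm towards the robot's right.
- hook_key (a point): Outer end of the 8 mm square key under the arm, 33 mm out, that rides on the crown. The crown has one notch for it, 9.6 mm wide, seen as a gap in the crown. With the key in it the arm faces the robot's side: within 26 degrees of the world's -x; the exact bearing differs each time and is not reported: turn clockwise until the hook drops and is blocked.
- hook_tip (a point): Centre of the round end of the upturned tip, 90 mm out from the swivel axis and 30 mm above the hook's origin; the bar is 9 mm thick, so its highest point is 34.5 mm above the origin.
- hook_seat (a point): Middle of the lamp's bail bar when it hangs in the middle of the saddle: 68 mm out along the arm (own x = -0.068), 20 mm above the hook's origin. The saddle is the level, lowest part of the arm, 60 to 76 mm out, its centre line 11 mm above the origin. Turns with the hook; axes as hook.
- lamp: Work lamp, 0.22 to 0.45 kg, standing upright: black body 40 mm deep (x), 44 mm wide (y), 90 mm high, white lens on its own -x face, fixed steel stirrup bail over the top. Origin under the middle of its base, z up. Bail legs: flat straps 16 mm wide (x), outer faces 54 mm apart (y), inner 46 mm; grip them from outside 75 to 135 mm above the base (below that, pivot bosses 62 mm apart).
- lamp_bail (a point): Middle of the lamp's bail bar, a 9 mm round bar along the lamp's y joining the legs' tops, 135 mm above the base. Between it and the body's top is a window 40 mm high and 46 mm wide, open along the lamp's x, for the hook to pass. Axes as lamp.
- can: Bystander, to be left alone: round grey can with a pale label, 54 mm across, 145 mm high, standing; origin under its middle.
- stock_bin: Bystander, to be left alone: loose black open-fronted picking bin, 160 x 100 x 75 mm high; origin under its middle.
- carton: Bystander, to be left alone: small cardboard box, 110 x 85 x 55 mm high; origin under its middle.
- tape_roll: Bystander, to be left alone: pale roll of packing tape lying flat, 96 mm across, 48 mm high; origin under its middle.
- bearing: Bystander, to be left alone: steel ring (ball bearing) lying flat, 62 mm across, 16 mm high; origin under its middle.
- screwdriver: Bystander, to be left alone: screwdriver with black handle, lying; origin under its middle.
- padlock: Bystander, to be left alone: brass padlock standing on its body, 50 mm wide, 74 mm high, with a small steel shackle; origin under its middle.
Mind the look-alikes: they are no part of the job. What is shaped like the part that bears hook but yellow is not meant. What is shaped like the lamp but pink is not meant.

How it is judged:
By the outcome, as a careful person would: the job done as asked, in the order asked, and still so for the second after the job is handed in, with the robot touching nothing.
It also fails if it takes over 72 s, if anything falls off the work surface, if the arm or the gripper's body presses on something with over 40 N, if the wrist force passes 120 N, or if a joint passes its speed limit or range.

### The arm

A 7-joint arm with a two-finger parallel gripper is mounted at the origin on the work surface. World frame = base frame: x ahead of the robot, y to its left, z up, the work surface at z = 0. Lengths are in m, angles in rad, forces in N, time in s.
With the tool pointing down it reaches from about 0.425 to 1.025 m from the base axis. Payload 9.4 kg.
Tool frame: the origin (TCP) lies on the centre line of the jaws, within the pads' length; the fingertips stand 14 mm ahead of it and the grasp point (between the pads) lies 5 mm behind it; z points along the fingers, y is the line along which they close (so a half turn about z gives the same grasp; the last joint's range is limited). The gripper opens to 93 mm and grips with 3 to 60 N. Pads are 15 mm wide; open, the fingers measure 128 mm over their backs; the gripper's body (75 mm by 188 mm) begins 65 mm behind the grasp point.
Start: joints at [1.246, 0.599, -0.003, 1.599, 0.002, 0.943, -0.08], TCP at [0.178, -0.703, 0.196] pointing down, gripper open.
Joint ranges: [-2.57, 2.57], [-0.35, 1.97], [-1.29, 1.29], [0.11, 2.56], [-1.05, 4.19], [0.11, 1.86], [-2.63, 2.63]. Speed limits (rad/s): [2.22, 2.22, 3.01, 3.01, 3.14, 3.14, 3.14].

### API

Orientations are given as a rotation vector (axis times angle).
In Python, from rig import arm gives the robot as it stands.
- The arm moves only by the tool servo_tool, never from a script. Its argument "targets" is a list of rows, each a list of 3 entries, a list of its own where there are three numbers: the shift along the tool's x, y, z in mm, then the turn about the tool's z in degrees, then the closure, from 0 (fully open) to 1 (shut). A call has 1 to 8 rows; each row is the pose to reach, as a shift and turn from the pose commanded when the call began, along the tool's axes at that moment; what a row does not reach only later rows make up. A row lasts 1/10 s, in which the tool goes at most 50 mm and 8.59 degrees, less where a joint would pass 70% of its speed; a pose out of reach is approached as far as the arm can. A call with a gripper value outside its range is refused whole. The fingers move at their own pace and stop on an object; "squeeze" is the grip in N (left out, the last holds). Time passes only in rows, so rows that repeat a pose let the fingers close. It gives the time, the measured TCP pose, the force, the opening and the grip force at its end, in the units of the state.
- arm.state(): the state, without advancing time (a new reading comes with each control period).
- arm.capture(name): name is "side" or "top" or "wrist"; returns a dict with "image" (420x560x3 uint8, red, green, blue), "vertical_fov" (degrees; the focal length in pixels is half the picture's height over the tangent of half this angle, whatever the lens; pixels are square), "cx", "cy" (the principal point, pixels), "view" (4x4, takes a point from world to camera coordinates). Camera axes: x right, y down, z forward; pixel columns grow to the right and rows downward; lengths in m; the calibration is good to about 2 mm. A picture is of the moment at which its call begins. There is no depth.
- arm.hand_in(): hands the job in; it is judged then, once.
Trained networks look in a picture, given as the dict that the camera call returned (one of the last four; its "shot" number tells which), for a name from the list of things; names that differ only in an ending like _2 or _b are one class to them, and where a whole thing is asked for, a point or a joint stands for the part that bears it (a point fixed in the world has none). Each returns a list of dicts, best first, with "confidence" (0 to 1); they miss things now and then, are a little off and sometimes report something else, mostly with a low value. They report only what shows in the picture. A call takes as long as a camera call. They do not tell look-alikes from the thing itself.
- arm.recognise(name, picture): "xy" ([column, row] in pixels, amid what is visible of it).
- arm.regions_of(name, picture): "region" (420x560 bool, what is visible of it) and "xy" ([column, row] in pixels, amid what is visible of it).
- arm.spot_point(name, picture): "xy" ([column, row] in pixels: a listed point, or the origin of a listed thing).
The state is a dict: "clock": time; "joints": joint angles; "qd": joint speeds; "joint_efforts": joint torques, N m; "tcp_pos": TCP position; "tcp_rot": TCP orientation; "ft_force": force on the tool from outside, world axes, zero at the start; "moment": the same for the moment, N m; "width": finger opening in m; "finger_force": force on a finger pad.
Only numpy, scipy, OpenCV 4.12 (cv2) and the standard library are available. Lean on these libraries where they do the work, as an engineer would, in place of code of your own. Each camera call takes 0.05 s, during which the arm holds its last target. There are 200 camera calls.

## Working session

There is one attempt and no reset: what is moved stays moved. The work goes in short steps, Python scripts to look and compute and a tool call to move; the robot and the scene stay as the last step left them, time stands still between calls to the robot, and variables do not carry over. Pictures are saved under pics/ and viewed, at most 10 in all, crops included, and the job is handed in when it is done.

Besides the shell and the picture viewer there is one more tool, called after "Request:" as name(argument=value, ...), one argument or row to a line, values as JSON. servo_tool: Moves the arm, as the interface text tells. Its arguments: {"type":"object","properties":{"targets":{"type":"array"},"squeeze":{"type":"number"}},"required":["targets"]}

```bash
ls; mkdir -p pics
cat > h.py <<'E'
import numpy as np, cv2
from rig import arm
from scipy.spatial.transform import Rotation as R
def cap(n): return arm.capture(n)
def ray(p,xy):
    f=p["image"].shape[0]/2/np.tan(np.radians(p["vertical_fov"])/2)
    V=np.array(p["view"]); d=np.array([(xy[0]-p["cx"])/f,(xy[1]-p["cy"])/f,1])
    Rm=V[:3,:3]; o=-Rm.T@V[:3,3]; d=Rm.T@d; return o,d/np.linalg.norm(d)
def onz(p,xy,z):
    o,d=ray(p,xy); return o+d*(z-o[2])/d[2]
def tri(l):
    A=0;b=0
    for p,xy in l:
        o,d=ray(p,xy); P=np.eye(3)-np.outer(d,d); A=A+P; b=b+P@o
    x=np.linalg.solve(A,b)
    return x,[np.linalg.norm((np.eye(3)-np.outer(d,d))@(x-o)) for o,d in (ray(p,xy) for p,xy in l)]
def proj(p,X):
    f=p["image"].shape[0]/2/np.tan(np.radians(p["vertical_fov"])/2)
    V=np.array(p["view"]); c=V[:3,:3]@X+V[:3,3]; return np.array([c[0]/c[2]*f+p["cx"],c[1]/c[2]*f+p["cy"]])
def save(p,n): cv2.imwrite(f"pics/{n}.png",p["image"][:,:,::-1])
E
python3 - <<'E'
from h import *
np.set_printoptions(precision=3,suppress=True)
for n in ("side","top"):
    p=cap(n); save(p,n+"0")
    print(n,p["vertical_fov"],(-np.array(p["view"])[:3,:3].T@np.array(p["view"])[:3,3]))
    for k in ("hook","hook_shank","hook_tip","hook_seat","hook_key","lamp","lamp_bail","can","stock_bin","carton","tape_roll","bearing","padlock","screwdriver"):
        print(k,[(np.round(d["xy"]),round(d["confidence"],2)) for d in arm.spot_point(k,p)[:3]])
s=arm.state();print(s["tcp_pos"],s["tcp_rot"],s["clock"],R.from_rotvec(s["tcp_rot"]).as_matrix())
E
```

```text
pics
side 56.65251547267866 [ 0.286 -0.68   0.779]
hook [(array([169., 159.]), 0.81), (array([326., 185.]), 0.75), (array([236., 179.]), 0.59)]
hook_shank [(array([149., 156.]), 0.81), (array([324., 187.]), 0.65), (array([314., 192.]), 0.39)]
hook_tip [(array([312., 197.]), 0.84), (array([129., 157.]), 0.57)]
hook_seat [(array([137., 159.]), 0.89), (array([315., 194.]), 0.77)]
hook_key [(array([156., 165.]), 0.96), (array([321., 195.]), 0.75)]
lamp [(array([241., 238.]), 0.87), (array([232., 214.]), 0.71)]
lamp_bail [(array([238., 201.]), 0.67)]
can [(array([238., 181.]), 0.91)]
stock_bin [(array([294., 176.]), 0.85), (array([402., 319.]), 0.71)]
carton [(array([403., 318.]), 0.85), (array([295., 215.]), 0.59), (array([321., 188.]), 0.23)]
tape_roll [(array([328., 356.]), 0.93)]
bearing [(array([295., 214.]), 0.68)]
padlock [(array([250., 269.]), 0.69)]
screwdriver [(array([234., 349.]), 0.58)]
top 51.271286334953786 [ 0.413 -0.027  1.225]
hook [(array([284., 164.]), 0.81), (array([172., 296.]), 0.64)]
hook_shank [(array([173., 316.]), 0.87), (array([300., 174.]), 0.65), (array([307., 181.]), 0.19)]
hook_tip [(array([312., 192.]), 0.86), (array([170., 339.]), 0.56)]
hook_seat [(array([172., 329.]), 0.96), (array([307., 183.]), 0.81)]
hook_key [(array([176., 316.]), 0.97), (array([292., 174.]), 0.85), (array([312., 192.]), 0.36)]
lamp [(array([244., 246.]), 0.64), (array([204., 246.]), 0.56), (array([382., 220.]), 0.2)]
lamp_bail [(array([242., 241.]), 0.73), (array([195., 247.]), 0.66)]
can [(array([150., 222.]), 0.64)]
stock_bin [(array([180., 157.]), 0.91)]
carton [(array([377., 152.]), 0.76), (array([306., 180.]), 0.36)]
tape_roll [(array([380., 220.]), 0.65)]
bearing [(array([233., 189.]), 0.69)]
padlock [(array([284., 256.]), 0.63)]
screwdriver [(array([349., 282.]), 0.82)]
[ 0.178 -0.703  0.196] [ 3.117  0.388 -0.   ] 1.5 [[ 0.969  0.245 -0.   ]
 [ 0.245 -0.969 -0.   ]
 [-0.     0.    -1.   ]]
```

View pics/side0.png

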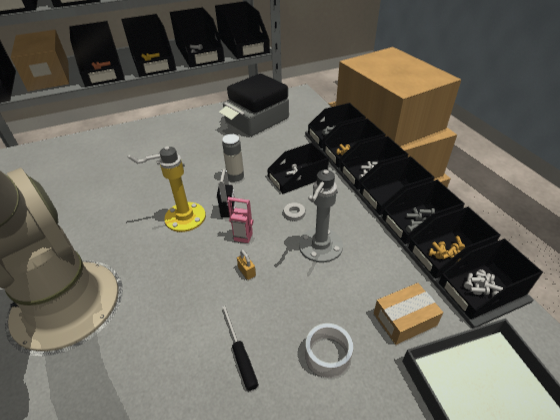

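View pics/top0.png

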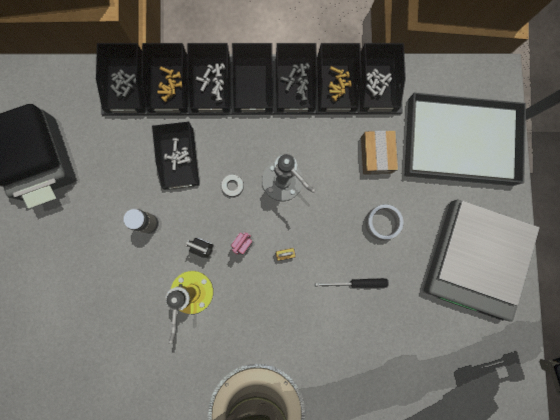

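The grey post is at top (286,164) / side (325,175..245), with its arm pointing right and down. The black lamp is at top (200,247) / side (225,195). The yellow post and the pink lamp are decoys.

Run:
```python
from h import *
np.set_printoptions(precision=3,suppress=True)
a=cap("side");b=cap("top")
for n,x,y in (("hub",(326,177),(286,162)),("tip",(312,197),(312,192)),("seat",(315,194),(307,183)),("shank",(324,187),(300,174)),("key",(321,195),(292,174)),("hookorg",(326,185),(284,164))):
    print(n,tri([(a,x),(b,y)]))
print([(n,onz(b,xy,z)) for n,xy,z in (("base",(281,182),0),("can",(135,219),.145),("padlock",(286,255),.03),("bearing",(232,185),.016),("pink",(242,241),.135),("binlow",(197,187),.03),("binlowL",(165,189),.03))])
for k in ("lamp","lamp_bail"):
  for p in (a,b):
    print(k,[(d["xy"],round(d["confidence"],2)) for d in arm.spot_point(k,p)])
    if k=="lamp":print(k,[(d["xy"],round(d["confidence"],2)) for d in arm.regions_of(k,p)])
def crop(p,u,v,w,h,s): 
    return cv2.resize(p["image"][v:v+h,u:u+w],None,fx=s,fy=s,interpolation=cv2.INTER_CUBIC)[:,:,::-1]
A=np.hstack([crop(b,170,220,90,55,4),crop(a,195,160,80,55,4)]); B=np.hstack([crop(b,250,145,90,65,4),crop(a,290,160,80,65,4)])
cv2.imwrite("pics/c1.png",np.vstack([A,B]))
```

```text
hub (array([ 0.633, -0.081,  0.232]), [np.float64(0.00010434983095496269), np.float64(0.00010434983095474449)])
tip (array([ 0.565, -0.139,  0.243]), [np.float64(0.004135630157128791), np.float64(0.0041356301571286724)])
seat (array([ 0.582, -0.128,  0.237]), [np.float64(0.00022419175437958101), np.float64(0.00022419175437943505)])
shank (array([ 0.607, -0.113,  0.236]), [np.float64(0.0033679999848863474), np.float64(0.0033679999848863084)])
key (array([ 0.613, -0.097,  0.198]), [np.float64(0.0013309660571072148), np.float64(0.0013309660571071734)])
hookorg (array([ 0.635, -0.077,  0.206]), [np.float64(0.0009617678149316538), np.float64(0.0009617678149315549)])
[('base', array([ 0.627, -0.078,  0.   ])), ('can', array([0.514, 0.288, 0.145])), ('padlock', array([ 0.42 , -0.087,  0.03 ])), ('bearing', array([0.617, 0.06 , 0.016])), ('pink', array([0.456, 0.027, 0.135])), ('binlow', array([0.61 , 0.155, 0.03 ])), ('binlowL', array([0.606, 0.242, 0.03 ]))]
lamp [([230.4, 213.5], 0.82), ([241.9, 237.3], 0.8), ([295.1, 213.5], 0.47)]
lamp [([227.6, 195.5], 0.89), ([239.8, 219.0], 0.84)]
lamp [([243.1, 243.3], 0.83), ([203.7, 243.8], 0.72), ([152.7, 224.7], 0.7)]
lamp [([241.9, 244.5], 0.8), ([199.6, 245.9], 0.63)]
lamp_bail [([221.8, 176.0], 0.84), ([238.6, 198.3], 0.76)]
lamp_bail [([241.0, 240.8], 0.76), ([195.3, 246.3], 0.57)]
```

View pics/c1.png

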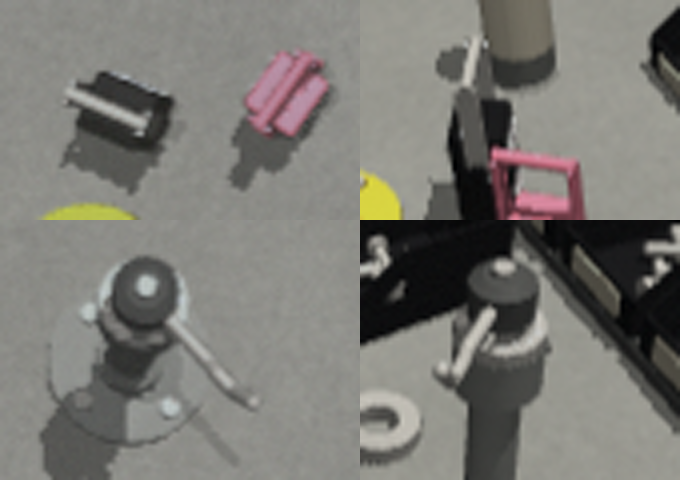

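Run:
```python
from h import *
np.set_printoptions(precision=3,suppress=True)
a=cap("side");b=cap("top")
A=onz(b,(187.7,243.7),.137);B=onz(b,(207.5,252.2),.137);print("bail ends",A,B,np.linalg.norm(A-B),(A+B)/2,np.degrees(np.arctan2(*(A-B)[:2])))
print("bail tri",tri([(a,(222,176)),(b,(197.6,248))]))
print("yellow hub",onz(b,(177,297),.24), tri([(a,(169,150)),(b,(177,295))]),"ybase",onz(b,(191,293),0))
w=cap("wrist");save(w,"w0");V=np.array(w["view"]);s=arm.state()
T=R.from_rotvec(s["tcp_rot"]).as_matrix();print("cam in tool",T.T@(-V[:3,:3].T@V[:3,3]-s["tcp_pos"]),T.T@V[:3,:3].T, w["vertical_fov"])
# shifts in tool frame to pre-push
print("tool shift to (0.60,-0.18):",T.T@(np.array([.59,-.20,.30])-s["tcp_pos"]))
```

```text
bail ends [0.451 0.161 0.137] [0.43  0.112 0.137] 0.05322201568773022 [0.441 0.136 0.137] 24.023700020340357
bail tri (array([0.441, 0.136, 0.141]), [np.float64(0.0009842699473352164), np.float64(0.0009842699473350635)])
yellow hub [0.331 0.166 0.24 ] (array([0.332, 0.167, 0.235]), [np.float64(0.0030377824781234503), np.float64(0.0030377824781234073)]) ybase [0.321 0.175 0.   ]
cam in tool [ 0.077 -0.    -0.189] [[-0.    -0.959 -0.282]
 [ 1.     0.    -0.001]
 [ 0.001 -0.282  0.959]] 65.7276817958802
tool shift to (0.60,-0.18): [ 0.523 -0.386 -0.104]
```

Request:
servo_tool(
  targets=[
    [[0,0,-50],0,0.3],
    [[0,0,-100],0,0.6],
    [[36,-27,-130],-4,1],
    [[76,-57,-130],-8,1],
    [[115,-87,-130],-12,1],
    [[154,-117,-130],-16,1],
    [[194,-147,-130],-20,1],
    [[234,-177,-130],-24,1],
  ],
)

```text
clock: 2.85
tcp_pos: [0.361, -0.4736, 0.3263]
tcp_rot: [2.967, 1.032, 0.0]
ft_force: [1.1, -0.5, -0.3]
width: 0.0332
finger_force: 0.0
```

Request:
servo_tool(
  targets=[
    [[46,-16,0],0,1],
    [[92,-32,0],0,1],
    [[138,-48,0],0,1],
    [[184,-64,0],0,1],
    [[230,-80,0],0,1],
    [[276,-96,0],0,1],
    [[322,-112,0],-2,1],
    [[350,-120,0],-4,1],
  ],
)

```text
clock: 3.65
tcp_pos: [0.5626, -0.1604, 0.3263]
tcp_rot: [-2.927, -1.138, -0.002]
ft_force: [0.2, -0.7, 0.4]
width: 0.0001
finger_force: 0.0
```

```bash
cat > t.py <<'E'
from h import *
np.set_printoptions(precision=4,suppress=True)
s=arm.state();T=R.from_rotvec(s["tcp_rot"]).as_matrix()
print(s["clock"],s["tcp_pos"],"xang",np.degrees(np.arctan2(T[1,0],T[0,0])),"tilt",T[:,2],"F",s["ft_force"],"w",s["width"],"q7",s["joints"][6],"ff",s["finger_force"])
def to(P,ang):  # target tcp, x-angle deg
    return "shift",np.round(1000*T.T@(np.array(P)-s["tcp_pos"]),1),"turn",-(ang-np.degrees(np.arctan2(T[1,0],T[0,0])))
E
python3 - <<'E'
from t import *
print(to([.631,-.142,.33],42))
w=cap("wrist");save(w,"w1")
for k in("hook","hook_shank","hook_tip","hook_seat"):
  for d in arm.spot_point(k,w)[:2]: print(k,d["xy"],d["confidence"],onz(w,d["xy"],dict(hook=.212,hook_shank=.228,hook_tip=.242,hook_seat=.232)[k]))
E
```

```text
3.65 [ 0.5626 -0.1604  0.3263] xang 42.492809701869525 tilt [ 0.0011  0.0011 -1.    ] F [ 0.1647 -0.7028  0.4214] w 8.928980732231717e-05 q7 -0.7655981804036875 ff 0.0
('shift', array([62.9, 32.7, -3.6]), 'turn', np.float64(0.49280970186952544))
hook [266.3, 78.5] 0.63 [ 0.6281 -0.0799  0.212 ]
hook_shank [264.2, 125.3] 0.67 [ 0.5982 -0.1051  0.228 ]
hook_shank [347.6, 259.4] 0.24 [ 0.5582 -0.2488  0.228 ]
hook_seat [264.9, 157.4] 0.67 [ 0.5785 -0.1237  0.232 ]
```

Request:
servo_tool(
  targets=[
    [[40,20,0],0,1],
    [[61,33,0],0,1],
    [[61,33,25],0,1],
    [[61,33,60],0,1],
    [[61,33,90],0,1],
    [[61,33,103],0,1],
    [[61,33,103],0,1],
  ],
)

```text
clock: 4.6
tcp_pos: [0.6269, -0.1495, 0.2214]
tcp_rot: [-2.931, -1.127, 0.005]
ft_force: [-1.1, 0.5, -0.4]
width: 0.0006
finger_force: 0.0
```

Run:
```python
from t import *
c=np.array([.632,-.080])
# waypoints: TCP at r=44mm, offset o anticlockwise side
for psi in (42,38,34,30,26,22,18):
    d=-np.array([np.cos(np.radians(psi)),np.sin(np.radians(psi))]); n=np.array([-d[1],d[0]])
    o=.045 if psi==99 else .022
    print(psi,to([*(c+.044*d+o*n),.223],psi))
w=cap("side");save(w,"s2")
```

```text
4.6 [ 0.6269 -0.1495  0.2214] xang 42.07875044156471 tilt [-0.0033  0.     -1.    ] F [-1.0857  0.5016 -0.4483] w 0.000611438074650321 q7 -0.8595688689709453 ff 0.0
42 ('shift', array([  6.3, -26.2,  -1.5]), 'turn', np.float64(0.07875044156470778))
38 ('shift', array([  4.9, -29.3,  -1.5]), 'turn', np.float64(4.078750441564708))
34 ('shift', array([  3.7, -32.5,  -1.5]), 'turn', np.float64(8.078750441564708))
30 ('shift', array([  2.7, -35.8,  -1.5]), 'turn', np.float64(12.078750441564708))
26 ('shift', array([  2. , -39.2,  -1.5]), 'turn', np.float64(16.078750441564708))
22 ('shift', array([  1.5, -42.6,  -1.5]), 'turn', np.float64(20.078750441564708))
18 ('shift', array([  1.2, -46. ,  -1.5]), 'turn', np.float64(24.078750441564708))
```

Request:
servo_tool(
  targets=[
    [[6,-10,-2],0,1],
    [[6,-20,-2],0,1],
    [[6,-26,-2],0,1],
    [[5,-29,-2],4,1],
    [[4,-32,-2],8,1],
    [[3,-36,-2],12,1],
    [[2,-39,-2],16,1],
    [[2,-43,-2],20,1],
  ],
)

```text
clock: 5.45
tcp_pos: [0.6006, -0.1145, 0.2257]
tcp_rot: [3.083, 0.601, 0.001]
ft_force: [0.6, 0.5, 0.4]
width: 0.0007
finger_force: 0.0
```

```bash
cat > pt.py <<'E'
from t import *
import sys
c=np.array([.632,-.080])
P=np.array(s["tcp_pos"])[:2]
for psi in map(float,sys.argv[1:]):
    d=-np.array([np.cos(np.radians(psi)),np.sin(np.radians(psi))]); n=np.array([-d[1],d[0]])
    print(psi,to([*(c+.044*d+.022*n),.223],psi))
b=cap("top");a=cap("side")
for k,z in (("hook_tip",.242),("hook_seat",.23),("hook_shank",.226)):
  for n,p in (("top",b),("side",a)):
    for d in arm.spot_point(k,p)[:3]:
        X=onz(p,d["xy"],z)
        if np.linalg.norm(X[:2]-c)<.12: print(k,n,X[:2],np.round(d["confidence"],2),"psi",np.degrees(np.arctan2(*(c-X[:2])[::-1])))
E
python3 pt.py 18 14 10 6 2
```

```text
5.45 [ 0.6006 -0.1145  0.2257] xang 22.05300366872222 tilt [ 0.0009 -0.0003 -1.    ] F [0.5945 0.5481 0.433 ] w 0.0006765973420594461 q7 -1.2087648661910197 ff 0.0
18.0 ('shift', array([-3.4, -1.3,  2.7]), 'turn', np.float64(4.053003668722219))
14.0 ('shift', array([-4.6, -4.5,  2.7]), 'turn', np.float64(8.05300366872222))
10.0 ('shift', array([-5.6, -7.8,  2.7]), 'turn', np.float64(12.05300366872222))
6.0 ('shift', array([ -6.3, -11.2,   2.7]), 'turn', np.float64(16.05300366872222))
2.0 ('shift', array([ -6.8, -14.6,   2.7]), 'turn', np.float64(20.05300366872222))
hook_tip side [ 0.5676 -0.1344] 0.56 psi 40.183822441159975
hook_seat side [ 0.5867 -0.1129] 0.65 psi 35.98541249480045
hook_seat side [ 0.5889 -0.1254] 0.43 psi 46.47199803628488
hook_shank side [ 0.6021 -0.1113] 0.76 psi 46.394922921464925
hook_shank side [ 0.6219 -0.0928] 0.4 psi 51.720120186294835
```

Run:
```python
from t import *
a=cap("side");w=cap("wrist")
A=cv2.resize(a["image"][130:270,270:400],(520,560),interpolation=cv2.INTER_CUBIC)[:,:,::-1]
cv2.imwrite("pics/c3.png",np.hstack([A,cv2.resize(w["image"][40:320,180:320],(280,560))[:,:,::-1]]))
```

```text
5.85 [ 0.601  -0.1149  0.225 ] xang 22.24576427428068 tilt [ 0.0002 -0.     -1.    ] F [0.0014 0.0926 0.0675] w 0.0004896292265776562 q7 -1.205193524973484 ff 0.0
```

View pics/c3.png

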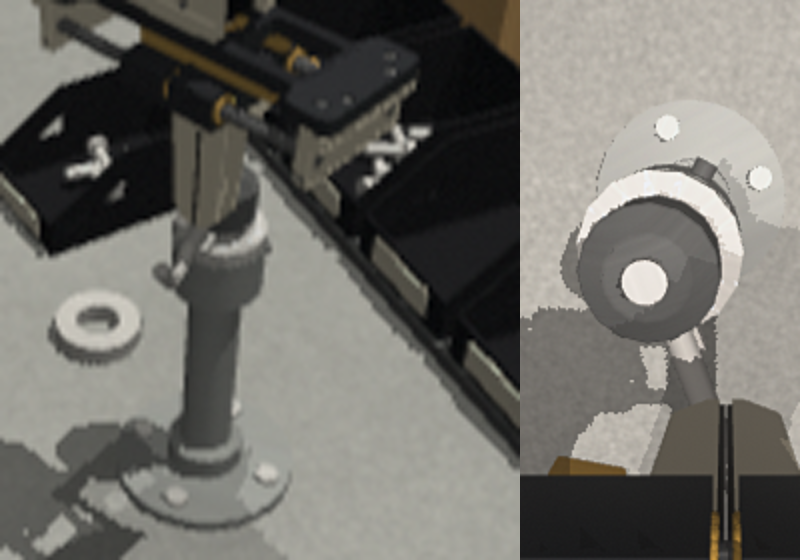

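Run:
```python
from t import *
a=cap("side");w=cap("wrist");b=cap("top")
P=np.array(s["tcp_pos"])
for n,p in (("side",a),("wrist",w),("top",b)):
    print(n,"fingertip",proj(p,P-[0,0,.014]),"hubtop",proj(p,np.array([.632,-.08,.243])),"lift0 hubtop",proj(p,np.array([.632,-.08,.236])))
    for psi in (42,34,26,18,10):
        d=-np.array([np.cos(np.radians(psi)),np.sin(np.radians(psi)),0]);c=np.array([.632,-.08,.212])
        print(psi,"tip",proj(p,c+.09*d+[0,0,.03]),"shank20",proj(p,c+.02*d+[0,0,.016]),"shank42",proj(p,c+.042*d+[0,0,.016]))
```

```text
5.95 [ 0.6009 -0.115   0.2248] xang 22.216287712835886 tilt [-0.0001  0.     -1.    ] F [0.3786 0.0897 0.5984] w 0.0001528092485150421 q7 -1.2055059983243779 ff 0.0
side fingertip [319.7079 197.298 ] hubtop [325.8414 173.1471] lift0 hubtop [325.6589 175.6321]
42 tip [310.4467 198.0067] shank20 [322.2499 183.6106] shank42 [318.6137 189.4823]
34 tip [305.037  196.1304] shank20 [321.1054 183.2355] shank42 [316.1823 188.6677]
26 tip [300.1235 193.8114] shank20 [320.0495 182.767 ] shank42 [313.9496 187.6534]
18 tip [295.8082 191.1116] shank20 [319.1033 182.2147] shank42 [311.9609 186.4624]
10 tip [292.1735 188.1005] shank20 [318.2851 181.5903] shank42 [310.2547 185.1213]
wrist fingertip [283.2352 229.0525] hubtop [244.8276 176.8618] lift0 hubtop [246.2322 174.3088]
42 tip [299.3536 312.6035] shank20 [260.031  202.7944] shank42 [272.8233 235.18  ]
34 tip [279.6118 317.407 ] shank20 [255.5549 204.0162] shank42 [263.6796 237.5945]
26 tip [259.4256 319.7792] shank20 [250.9381 204.6235] shank42 [254.2745 238.7924]
18 tip [239.0431 319.709 ] shank20 [246.2628 204.6067] shank42 [244.7598 238.7586]
10 tip [218.7114 317.1969] shank20 [241.6124 203.9659] shank42 [235.2882 237.4934]
top fingertip [300.4031 177.266 ] hubtop [286.0061 161.423 ] lift0 hubtop [285.8536 162.0916]
42 tip [312.9208 190.1135] shank20 [291.5629 169.0891] shank42 [298.0466 175.9738]
34 tip [308.6722 193.5226] shank20 [290.6308 169.8276] shank42 [296.0897 177.5304]
26 tip [303.9696 196.3119] shank20 [289.6017 170.4302] shank42 [293.9276 178.8018]
18 tip [298.9052 198.4238] shank20 [288.4958 170.8852] shank42 [291.6025 179.7625]
10 tip [293.5788 199.8146] shank20 [287.3347 171.1836] shank42 [289.1599 180.3934]
```

The fingertips look narrower than I assumed (about 15 mm closed), so contact is only just starting. I'll push on in small steps.

```bash
sed -i 's/+.022\*n/+.012*n/' pt.py; python3 pt.py 34 30 26 22 18 14 10 | grep -v hook
```

```text
6.1 [ 0.6009 -0.1149  0.2248] xang 22.203472245890783 tilt [-0.0002  0.     -1.    ] F [ 0.1785 -1.2499 -0.3971] w 0.0002496016657009536 q7 -1.2057790724603583 ff 0.0
34.0 ('shift', array([1.4, 0.2, 1.8]), 'turn', np.float64(-11.796527754109217))
30.0 ('shift', array([ 0.1, -2.7,  1.8]), 'turn', np.float64(-7.796527754109217))
26.0 ('shift', array([-1.1, -5.7,  1.8]), 'turn', np.float64(-3.796527754109217))
22.0 ('shift', array([-2. , -8.7,  1.8]), 'turn', np.float64(0.20347224589078294))
18.0 ('shift', array([ -2.7, -11.8,   1.8]), 'turn', np.float64(4.203472245890783))
14.0 ('shift', array([ -3.2, -15. ,   1.8]), 'turn', np.float64(8.203472245890783))
10.0 ('shift', array([ -3.5, -18.1,   1.8]), 'turn', np.float64(12.203472245890783))
```

Request:
servo_tool(
  targets=[
    [[0,-2,2],-4,1],
    [[0,-4,2],-4,1],
    [[-1,-6,2],-4,1],
    [[-1,-8,2],-2,1],
    [[-1,-8,2],0,1],
  ],
)

```text
clock: 7.0
tcp_pos: [0.5968, -0.1075, 0.223]
tcp_rot: [-3.084, -0.6, -0.0]
ft_force: [-0.0, -0.3, 0.4]
width: 0.0003
finger_force: 0.0
```

```bash
python3 pt.py 22 18 14 10 6 2
python3 - <<'E'
from t import *
a=cap("side");w=cap("wrist")
A=cv2.resize(a["image"][150:220,280:350],(560,560),interpolation=cv2.INTER_CUBIC)[:,:,::-1]
cv2.imwrite("pics/c4.png",np.hstack([A,cv2.resize(w["image"][140:260,210:330],(240,560)[::1] if 0 else (240,240))[:,:,::-1].repeat(1,0) if 0 else np.vstack([cv2.resize(w["image"][140:380,190:350],(240,360))[:,:,::-1],np.zeros((200,240,3),np.uint8)])]))
E
```

```text
7.0 [ 0.5968 -0.1075  0.223 ] xang 22.03459254746626 tilt [ 0.      0.0001 -1.    ] F [-0.0321 -0.2602  0.3877] w 0.0002966530757836987 q7 -1.2208119948513017 ff 0.0
22.0 ('shift', array([-1.1, -0.3,  0. ]), 'turn', np.float64(0.034592547466260726))
18.0 ('shift', array([-1.8, -3.4,  0. ]), 'turn', np.float64(4.034592547466261))
14.0 ('shift', array([-2.3, -6.6,  0. ]), 'turn', np.float64(8.03459254746626))
10.0 ('shift', array([-2.6, -9.8,  0. ]), 'turn', np.float64(12.03459254746626))
6.0 ('shift', array([ -2.7, -12.9,   0. ]), 'turn', np.float64(16.03459254746626))
2.0 ('shift', array([ -2.5, -16.1,   0. ]), 'turn', np.float64(20.03459254746626))
hook_tip side [ 0.5614 -0.1382] 0.6 psi 39.49554427489277
hook_seat side [ 0.5829 -0.1134] 0.7 psi 34.187355079804306
hook_shank side [ 0.6001 -0.1097] 0.62 psi 42.907342291724376
7.4 [ 0.5969 -0.1079  0.2229] xang 22.206929327700315 tilt [-0. -0. -1.] F [-0.4445 -0.1647  1.6197] w 0.0005931913277302829 q7 -1.2178196673418356 ff 0.0
```

View pics/c4.png

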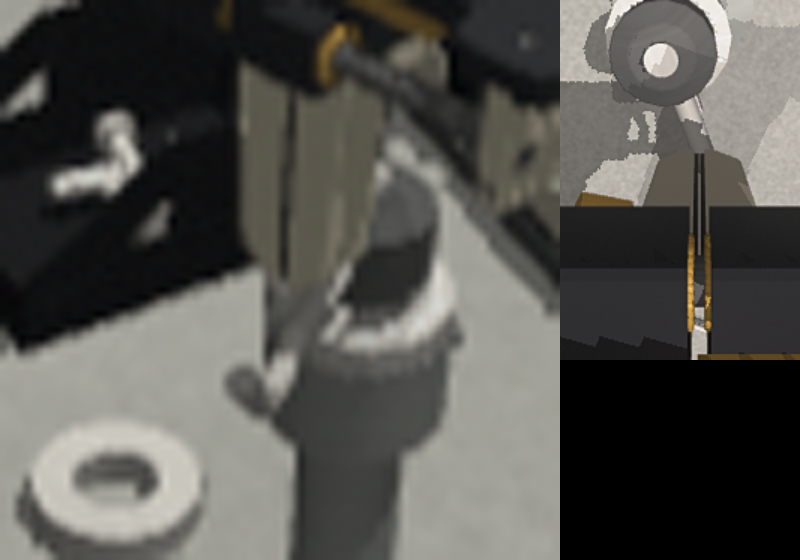

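Run:
```python
from t import *
a=cap("side")
im=cv2.imread("pics/s2.png")
C=lambda im:cv2.resize(im[140:220,270:370],(800,640),interpolation=cv2.INTER_CUBIC)
A=C(im)
def mk(A,X,col):
    u=(proj(a,np.array(X))-[270,140]+.5)*8-.5; cv2.circle(A,tuple(int(v) for v in u),4,col,1)
for z in (.2074,.2214,.2354): mk(A,[.6269,-.1495,z],(0,0,255))
for r,z in ((.02,.228),(.042,.228),(.068,.223),(.09,.242)): mk(A,[.632-r*.743,-.08-r*.669,z],(0,255,0))
cv2.imwrite("pics/c5.png",A[40:])
```

```text
7.5 [ 0.5969 -0.1079  0.2229] xang 22.200082032716264 tilt [-0.0001  0.     -1.    ] F [ 0.5049 -0.3073  0.2992] w 0.0005728447362487351 q7 -1.217931130087238 ff 0.0
```

View pics/c5.png

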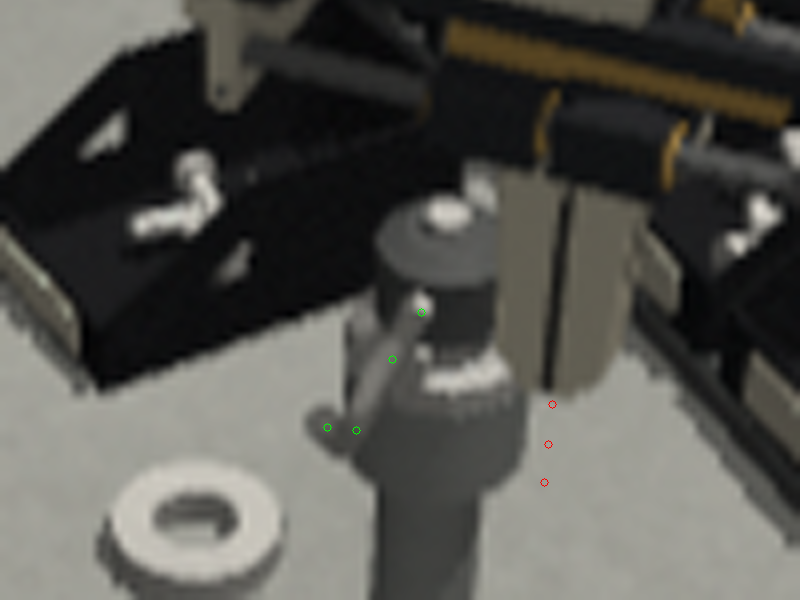

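Run:
```python
from h import *
a=cap("wrist");T=None
s=arm.state();T=R.from_rotvec(s["tcp_rot"]).as_matrix()
im=cv2.imread("pics/w0.png");im1=a["image"][:,:,::-1].copy()
for I,w in ((im,.0465),(im1,0)):
  for sg in (-1,1):
    for x in (-.0075,.0075):
      for zt,c in ((.014,(0,0,255)),(-.014,(0,255,0))):
        u=proj(a,s["tcp_pos"]+T@np.array([x,sg*w,zt])); cv2.circle(I,tuple(int(v) for v in np.round(u)),3,c,1)
cv2.imwrite("pics/c6.png",np.hstack([im[120:,100:460],im1[120:,200:360]]))
```

```text
(no output)
```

View pics/c6.png

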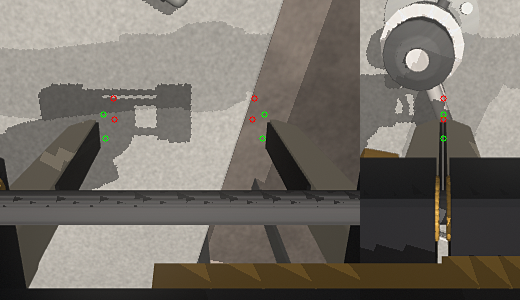

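The pictures show the fingertips about 17 mm behind the reported TCP, not 14 mm ahead of it. So they passed above the shank and the hook is untouched. I'll back off, go about 31 mm lower and push again.

```bash
sed -i 's/+.012\*n),.223/+.022*n),.193/' pt.py
python3 - <<'E'
from t import *
c=np.array([.632,-.080]);d=-np.array([.743,.669]);n=np.array([-d[1],d[0]])
print(to([*(c+.044*d+.042*n),.223],42))
E
```

```text
7.6 [ 0.5969 -0.1079  0.2229] xang 22.200481829846854 tilt [-0.0001 -0.     -1.    ] F [ 0.0284 -0.016   0.151 ] w 0.0005202257260379579 q7 -1.2179620862518294 ff 0.0
('shift', array([15.8, 41.9, -0.1]), 'turn', np.float64(-19.799518170153146))
```

Request:
servo_tool(
  targets=[
    [[8,20,-3],-8,1],
    [[16,42,-3],-16,1],
    [[16,42,-3],-20,1],
    [[16,42,15],-20,1],
    [[16,42,30],-20,1],
    [[16,42,30],-20,1],
  ],
)

```text
clock: 8.2
tcp_pos: [0.6261, -0.1405, 0.1906]
tcp_rot: [-2.929, -1.13, 0.005]
ft_force: [0.6, 0.4, -0.4]
width: 0.0003
finger_force: 0.0
```

```bash
python3 pt.py 42 38 34 30 26 22 18 14 10 6| grep -v hook
```

```text
8.2 [ 0.6261 -0.1405  0.1906] xang 42.18727043451234 tilt [-0.0039  0.0006 -1.    ] F [ 0.5747  0.4215 -0.3715] w 0.00025094241433305624 q7 -0.8850970046518007 ff 0.0
42.0 ('shift', array([  0.9, -19.1,  -2.4]), 'turn', np.float64(0.18727043451234238))
38.0 ('shift', array([ -0.5, -22.2,  -2.4]), 'turn', np.float64(4.187270434512342))
34.0 ('shift', array([ -1.7, -25.4,  -2.3]), 'turn', np.float64(8.187270434512342))
30.0 ('shift', array([ -2.7, -28.7,  -2.3]), 'turn', np.float64(12.187270434512342))
26.0 ('shift', array([ -3.4, -32.1,  -2.3]), 'turn', np.float64(16.187270434512342))
22.0 ('shift', array([ -3.9, -35.5,  -2.3]), 'turn', np.float64(20.187270434512342))
18.0 ('shift', array([ -4.2, -38.9,  -2.3]), 'turn', np.float64(24.187270434512342))
14.0 ('shift', array([ -4.2, -42.3,  -2.3]), 'turn', np.float64(28.187270434512342))
10.0 ('shift', array([ -4. , -45.8,  -2.3]), 'turn', np.float64(32.18727043451234))
6.0 ('shift', array([ -3.5, -49.2,  -2.3]), 'turn', np.float64(36.18727043451234))
```

Request:
servo_tool(
  targets=[
    [[0,-10,-2],0,1],
    [[0,-16,-2],0,1],
    [[0,-19,-2],0,1],
    [[-1,-22,-2],4,1],
    [[-2,-25,-2],8,1],
    [[-3,-28,-2],12,1],
  ],
)

```text
clock: 9.2
tcp_pos: [0.607, -0.1227, 0.1952]
tcp_rot: [3.033, 0.813, 0.002]
ft_force: [1.5, -2.8, -1.0]
width: 0.0008
finger_force: 1.8
```

```bash
python3 pt.py 26 22 18 14 10 6
```

```text
9.2 [ 0.607  -0.1227  0.1952] xang 30.016333000689315 tilt [ 0.0014 -0.0012 -1.    ] F [ 1.4707 -2.837  -0.9748] w 0.0007729086669579806 q7 -1.0882943305173052 ff 1.7600186169147491
26.0 ('shift', array([-2.4, -5.6,  2.1]), 'turn', np.float64(4.016333000689315))
22.0 ('shift', array([-3.6, -8.8,  2.1]), 'turn', np.float64(8.016333000689315))
18.0 ('shift', array([ -4.6, -12.1,   2.1]), 'turn', np.float64(12.016333000689315))
14.0 ('shift', array([ -5.3, -15.4,   2.1]), 'turn', np.float64(16.016333000689315))
10.0 ('shift', array([ -5.8, -18.8,   2.1]), 'turn', np.float64(20.016333000689315))
6.0 ('shift', array([ -6.1, -22.3,   2.1]), 'turn', np.float64(24.016333000689315))
hook_tip side [ 0.5563 -0.1315] 0.61 psi 34.214393392582224
hook_seat side [ 0.5826 -0.107 ] 0.66 psi 28.70376735725046
hook_shank top [ 0.6075 -0.1067] 0.64 psi 47.39976735639437
hook_shank side [ 0.6008 -0.1078] 0.55 psi 41.66385968339142
hook_shank side [ 0.6248 -0.0895] 0.27 psi 53.00062005700598
```

Request:
servo_tool(
  targets=[
    [[-1,-3,1],2,1],
    [[-2,-6,1],4,1],
    [[-3,-8,1],6,1],
    [[-4,-9,1],8,1],
    [[-4,-11,1],10,1],
    [[-5,-12,1],12,1],
    [[-5,-14,1],14,1],
  ],
)

```text
clock: 10.3
tcp_pos: [0.5958, -0.1127, 0.1942]
tcp_rot: [3.11, 0.439, 0.002]
ft_force: [1.7, -4.1, 3.8]
width: 0.0003
finger_force: 2.2
```

```bash
python3 pt.py 14 12 10 8 6 4 2 0 -2
```

```text
10.3 [ 0.5958 -0.1127  0.1942] xang 16.06215453899455 tilt [ 0.0013 -0.0003 -1.    ] F [ 1.7029 -4.0961  3.8228] w 0.0002861823457912925 q7 -1.3054517283560154 ff 2.219175361096859
14.0 ('shift', array([-0.9, -1. ,  1.2]), 'turn', np.float64(2.0621545389945517))
12.0 ('shift', array([-1.6, -2.6,  1.2]), 'turn', np.float64(4.062154538994552))
10.0 ('shift', array([-2.2, -4.2,  1.2]), 'turn', np.float64(6.062154538994552))
8.0 ('shift', array([-2.8, -5.8,  1.2]), 'turn', np.float64(8.062154538994552))
6.0 ('shift', array([-3.3, -7.4,  1.2]), 'turn', np.float64(10.062154538994552))
4.0 ('shift', array([-3.8, -9.1,  1.2]), 'turn', np.float64(12.062154538994552))
2.0 ('shift', array([ -4.2, -10.8,   1.2]), 'turn', np.float64(14.062154538994552))
0.0 ('shift', array([ -4.5, -12.4,   1.2]), 'turn', np.float64(16.06215453899455))
-2.0 ('shift', array([ -4.8, -14.1,   1.2]), 'turn', np.float64(18.06215453899455))
hook_tip side [ 0.5475 -0.1054] 0.61 psi 16.71777882029406
hook_seat side [ 0.5754 -0.0857] 0.67 psi 5.7420076741858255
hook_shank side [ 0.5959 -0.093 ] 0.57 psi 19.751624798500742
```

Request:
servo_tool(
  targets=[
    [[-1,-1,0],2,1],
    [[-2,-3,0],4,1],
    [[-2,-4,0],6,1],
    [[-3,-6,0],8,1],
  ],
)

```text
clock: 11.1
tcp_pos: [0.5908, -0.1078, 0.1938]
tcp_rot: [3.133, 0.222, 0.0]
ft_force: [3.1, -2.8, 1.4]
width: 0.0004
finger_force: 1.9
```

Request:
servo_tool(
  targets=[
    [[-1,-1,0],1,1],
    [[-1,-2,0],3,1],
    [[-1,-4,0],5,1],
  ],
)

```text
clock: 11.4
tcp_pos: [0.588, -0.1042, 0.1936]
tcp_rot: [3.14, 0.085, -0.003]
ft_force: [-1.3, -4.7, 3.0]
width: 0.0006
finger_force: 2.4
```

Request:
servo_tool(
  targets=[
    [[0,-2,0],2,1],
    [[0,-3,0],4,1],
    [[0,-4,0],5,1],
  ],
)

```text
clock: 11.7
tcp_pos: [0.5864, -0.1003, 0.1932]
tcp_rot: [3.14, -0.052, -0.008]
ft_force: [-3.2, -4.8, 3.6]
width: 0.0003
finger_force: 2.5
```

Request:
servo_tool(
  targets=[
    [[0,-2,0],2,1],
    [[0,-3,0],4,1],
    [[0,-4,0],5,1],
  ],
)

```text
clock: 12.0
tcp_pos: [0.5873, -0.0952, 0.193]
tcp_rot: [-3.136, 0.188, 0.005]
ft_force: [0.2, -0.2, -0.2]
width: 0.0005
finger_force: 0.0
```

```bash
python3 pt.py -2 -4 -6 -8 -10 -14 -18 -22 -26
```

```text
12.0 [ 0.5873 -0.0952  0.193 ] xang -6.846342659426457 tilt [-0.0034  0.0006 -1.    ] F [ 0.2073 -0.1572 -0.1677] w 0.0005264522479032088 q7 -1.6657127081698238 ff 0.0
-2.0 ('shift', array([0.6, 5.2, 0. ]), 'turn', np.float64(-4.846342659426457))
-4.0 ('shift', array([-0.3,  3.7,  0. ]), 'turn', np.float64(-2.8463426594264574))
-6.0 ('shift', array([-1.1,  2.2,  0.1]), 'turn', np.float64(-0.8463426594264574))
-8.0 ('shift', array([-1.9,  0.7,  0.1]), 'turn', np.float64(1.1536573405735426))
-10.0 ('shift', array([-2.6, -0.9,  0.1]), 'turn', np.float64(3.1536573405735426))
-14.0 ('shift', array([-3.8, -4.1,  0.1]), 'turn', np.float64(7.153657340573543))
-18.0 ('shift', array([-4.9, -7.4,  0.1]), 'turn', np.float64(11.153657340573542))
-22.0 ('shift', array([ -5.7, -10.7,   0.1]), 'turn', np.float64(15.153657340573542))
-26.0 ('shift', array([ -6.2, -14.1,   0.1]), 'turn', np.float64(19.15365734057354))
hook_tip side [ 0.5415 -0.079 ] 0.72 psi -0.6293556616544559
hook_seat side [ 0.5461 -0.0677] 0.66 psi -8.143817617498266
hook_seat side [ 0.568  -0.0722] 0.51 psi -6.970235092638975
hook_shank side [ 0.5938 -0.0841] 0.43 psi 6.118018243231527
```

Request:
servo_tool(
  targets=[
    [[0,-1,0],1,1],
    [[0,-2,0],1,1],
  ],
)

```text
clock: 12.6
tcp_pos: [0.5893, -0.0935, 0.1939]
tcp_rot: [-3.134, 0.215, -0.0]
ft_force: [1.0, -0.1, 0.2]
width: 0.0007
finger_force: 0.0
```

Run:
```python
from t import *
a=cap("side");b=cap("top")
A=cv2.resize(a["image"][155:215,280:350],(560,480),interpolation=cv2.INTER_CUBIC)[:,:,::-1].copy()
for psi in (0,-8):
  for r,z in ((.068,.223-.007),(.09,.235)):
    X=np.array([.632-r*np.cos(np.radians(psi)),-.08-r*np.sin(np.radians(psi)),z]);u=(proj(a,X)-[280,155]+.5)*8-.5
    cv2.circle(A,tuple(int(v) for v in u),4,(0,255,0) if psi else (0,0,255),1)
cv2.imwrite("pics/c7.png",A)
```

```text
12.6 [ 0.5893 -0.0935  0.1939] xang -7.85740695469888 tilt [ 0.      0.0001 -1.    ] F [ 1.0076 -0.1275  0.1743] w 0.0007465148186424433 q7 -1.683868612988653 ff 0.0
```

View pics/c7.png

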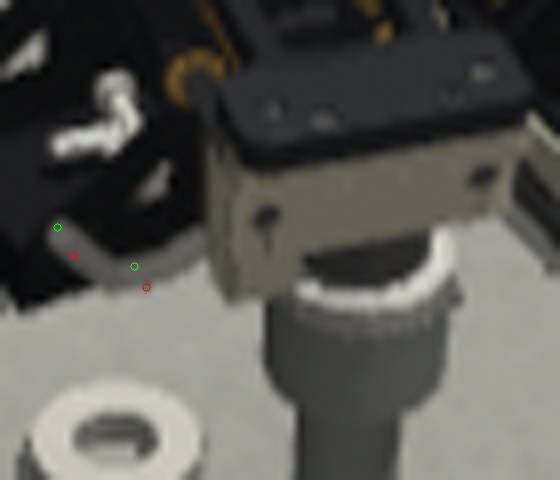

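Request:
servo_tool(
  targets=[
    [[-3,6,0],0,1],
    [[-3,6,8],0,1],
    [[-3,4,8],0,1],
    [[-3,2,8],0,1],
    [[-3,1,8],0,1],
  ],
)

```text
clock: 13.2
tcp_pos: [0.5857, -0.0944, 0.1856]
tcp_rot: [3.134, -0.214, -0.002]
ft_force: [-1.8, -2.6, -1.1]
width: 0.0005
finger_force: 1.4
```

Request:
servo_tool(
  targets=[
    [[0,-1,0],0,1],
    [[0,-2,0],0,1],
  ],
)

```text
clock: 13.4
tcp_pos: [0.5857, -0.0931, 0.1856]
tcp_rot: [3.133, -0.214, -0.002]
ft_force: [-2.1, -5.9, -2.4]
width: 0.0006
finger_force: 2.9
```

Request:
servo_tool(
  targets=[
    [[0,-1,0],0,1],
    [[0,-1,0],0,1],
  ],
)

```text
clock: 13.6
tcp_pos: [0.5857, -0.0926, 0.1856]
tcp_rot: [3.133, -0.215, -0.002]
ft_force: [-2.2, -6.4, -2.0]
width: 0.0006
finger_force: 3.0
```

Request:
servo_tool(
  targets=[
    [[0,-1,0],0,1],
    [[0,-1,0],0,1],
  ],
)

```text
clock: 13.8
tcp_pos: [0.5857, -0.0924, 0.1856]
tcp_rot: [3.132, -0.216, -0.002]
ft_force: [-2.1, -8.3, -1.9]
width: 0.0002
finger_force: 4.0
```

The hook is blocked: force builds with almost no motion, and it sits lower, so it's in the notch. I'll back off and measure its bearing.

Request:
servo_tool(
  targets=[
    [[0,15,0],0,1],
    [[0,30,-10],0,1],
    [[0,40,-50],0,0.5],
    [[0,60,-100],0,0],
    [[-20,90,-140],0,0],
    [[-40,110,-150],0,0],
    [[-40,110,-150],0,0],
  ],
)

```text
clock: 14.5
tcp_pos: [0.5303, -0.1987, 0.3403]
tcp_rot: [3.131, -0.223, 0.009]
ft_force: [-0.3, 0.3, -0.2]
width: 0.0358
finger_force: 0.0
```

```bash
cat > look.py <<'E'
from t import *
P={n:cap(n) for n in("side","top","wrist")}
c=np.array([.632,-.080])
Z=dict(hook=.205,hook_shank=.221,hook_tip=.235,hook_seat=.225,hook_key=.2)
for k,z in Z.items():
  for n,p in P.items():
    for d in arm.spot_point(k,p)[:3]:
        X=onz(p,d["xy"],z)
        if np.linalg.norm(X[:2]-c)<.12: print(k,n,np.round(d["xy"]),X[:2],np.round(d["confidence"],2),"psi",np.degrees(np.arctan2(*(c-X[:2])[::-1])))
E
python3 - <<'E'
from look import *
I=[]
p=P["top"];A=cv2.resize(p["image"][140:215,250:325],(600,600),interpolation=cv2.INTER_CUBIC)[:,:,::-1]
B=cv2.resize(P["side"]["image"][150:225,285:335],(200,300),interpolation=cv2.INTER_CUBIC)[:,:,::-1]
W=cv2.resize(P["wrist"]["image"],(200,150))[:,:,::-1]
cv2.imwrite("pics/c8.png",np.hstack([A,np.vstack([B,W,np.zeros((150,200,3),np.uint8)])]))
E
```

```text
14.5 [ 0.5303 -0.1987  0.3403] xang -8.164121233002657 tilt [ 0.0053 -0.0029 -1.    ] F [-0.3371  0.2947 -0.1503] w 0.035820525850797265 q7 -1.4690244156259333 ff 0.0
hook side [325. 187.] [ 0.6315 -0.0821] 0.81 psi 76.7320229127584
hook top [284. 168.] [ 0.6235 -0.0772] 0.76 psi -17.98395169742792
hook wrist [146. 104.] [ 0.6302 -0.0784] 0.58 psi -41.355297119173585
hook_shank side [312. 185.] [ 0.5986 -0.0807] 0.71 psi 1.266454676901691
hook_shank top [284. 179.] [ 0.5955 -0.0769] 0.57 psi -4.824733285406836
hook_shank wrist [143. 147.] [ 0.5922 -0.0721] 0.76 psi -11.260785348505562
hook_tip side [286. 185.] [ 0.5378 -0.0737] 0.59 psi -3.8502864513116513
hook_tip top [281. 205.] [ 0.5334 -0.0674] 0.63 psi -7.294985195538228
hook_tip wrist [145. 206.] [ 0.5398 -0.0657] 0.9 psi -8.787466344169733
hook_tip wrist [149. 178.] [ 0.5644 -0.0765] 0.63 psi -2.961219234966006
hook_seat side [296. 182.] [ 0.5676 -0.063 ] 0.58 psi -14.80164458647979
hook_seat top [285. 190.] [ 0.5681 -0.0765] 0.79 psi -3.1607268715056893
hook_seat top [283. 179.] [ 0.5941 -0.0728] 0.27 psi -10.821065706639516
hook_seat wrist [148. 179.] [ 0.563  -0.0706] 0.81 psi -7.718446105454107
hook_key side [311. 192.] [ 0.598  -0.0796] 0.68 psi -0.7483123019389929
hook_key top [283. 177.] [ 0.603  -0.0735] 0.66 psi -12.609896266752955
hook_key wrist [151. 139.] [ 0.5976 -0.0726] 0.84 psi -12.231376214383184
```

View pics/c8.png

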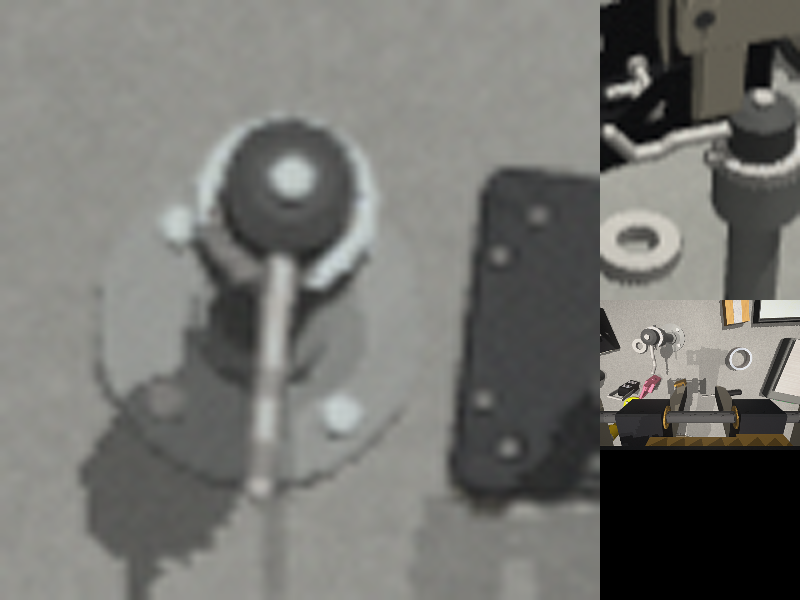

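The top view shows the arm at psi ≈ -6.5°, and the hub dot is 2.3 px lower in the side view, so the hook has dropped. Next is which way the lamp's lens faces.

Run:
```python
from t import *
w=cap("wrist");a=cap("side");b=cap("top")
# predicted lens centre and body corners for both faces
c=np.array([.441,.136,0]);y=np.array([.40,.916,0]);x=np.array([.916,-.40,0])
for n,p in (("wrist",w),("side",a),("top",b)):
    g=p["image"].astype(int)
    for sg in (1,-1):
        v=[]
        for h in (.03,.045,.06,.075):
            for t in (-.012,0,.012):
                u=np.round(proj(p,c+sg*.021*x+t*y+[0,0,h])).astype(int)
                v.append(int(g[u[1],u[0]].mean()) if 0<=u[0]<560 and 0<=u[1]<420 else -1)
        o=-np.array(p["view"])[:3,:3].T@np.array(p["view"])[:3,3]
        print(n,"face +x" if sg>0 else "face -x","faces cam" if (o-c)@(sg*x)>0 else "hidden",np.array(v).reshape(4,3).tolist())
h=proj(b,np.array([.634,-.079,.236]));print(h, onz(b,(286.5,162.3),.236),onz(b,(282.6,201),.237))
```

```text
15.4 [ 0.5321 -0.1938  0.3359] xang -7.803874171771526 tilt [-0.0001 -0.     -1.    ] F [-0.9005  0.2708 -0.8806] w 0.09274804976763372 q7 -1.471747223303876 ff 0.0
wrist face +x faces cam [[72, 120, 75], [28, 34, 34], [31, 28, 26], [86, 54, 52]]
wrist face -x hidden [[22, 62, 29], [22, 63, 42], [26, 70, 36], [61, 98, 28]]
side face +x faces cam [[74, 182, 132], [68, 38, 129], [26, 166, 153], [185, 167, 174]]
side face -x hidden [[53, 24, 13], [65, 74, 14], [152, 13, 12], [142, 14, 18]]
top face +x faces cam [[149, 142, 138], [144, 154, 95], [144, 133, 173], [89, 133, 151]]
top face -x hidden [[90, 47, 48], [90, 58, 56], [89, 71, 63], [90, 85, 80]]
[285.4042 161.2426] [ 0.6315 -0.0815  0.236 ] [ 0.5416 -0.0709  0.237 ]
```

Request:
servo_tool(
  targets=[
    [[-17,-40,0],2,0],
    [[-34,-80,0],4,0],
    [[-51,-120,0],6,0],
    [[-68,-160,0],8,0],
    [[-85,-200,0],10,0],
    [[-102,-240,0],12,0],
    [[-119,-280,0],14,0],
    [[-135,-315,0],16,0],
  ],
)

```text
clock: 16.35
tcp_pos: [0.4403, 0.1386, 0.3362]
tcp_rot: [-3.073, 0.649, -0.001]
ft_force: [1.0, 0.7, -0.1]
width: 0.0932
finger_force: 0.0
```

Request:
servo_tool(
  targets=[
    [[0,0,0],0,0],
    [[0,0,0],0,0],
  ],
)

```text
clock: 16.55
tcp_pos: [0.441, 0.137, 0.336]
tcp_rot: [3.075, -0.644, 0.0]
ft_force: [-0.4, -0.3, 0.3]
width: 0.0927
finger_force: 0.0
```

Run:
```python
from t import *
w=cap("wrist");save(w,"w5")
for k,z in (("lamp",0),("lamp_bail",.135)):
    for d in arm.spot_point(k,w)[:3]: print(k,np.round(d["xy"]),round(d["confidence"],2),onz(w,d["xy"],z))
print(to([.441,.136,.336],-23.6))
I=w["image"][:,:,::-1].copy()
c=np.array([.441,.136,.135]);y=np.array([.40,.916,0])
for t in (-.027,0,.027): cv2.circle(I,tuple(int(v) for v in proj(w,c+t*y)),2,(0,0,255),1)
cv2.imwrite("pics/c9.png",cv2.resize(I[60:360,130:450],(640,600)))
```

```text
16.55 [0.441 0.137 0.336] xang -23.66976947875793 tilt [ 0.0002 -0.0002 -1.    ] F [-0.4358 -0.2872  0.326 ] w 0.09272222219158847 q7 -2.4510526354320272 ff 0.0
lamp [338. 126.] 0.82 [0.4525 0.0361 0.    ]
lamp [276. 158.] 0.63 [0.4445 0.1469 0.    ]
lamp_bail [277. 173.] 0.94 [0.4447 0.1425 0.135 ]
lamp_bail [361. 131.] 0.87 [0.4517 0.0317 0.135 ]
('shift', array([ 0.4,  0.9, -0. ]), 'turn', np.float64(-0.06976947875793016))
```

View pics/c9.png

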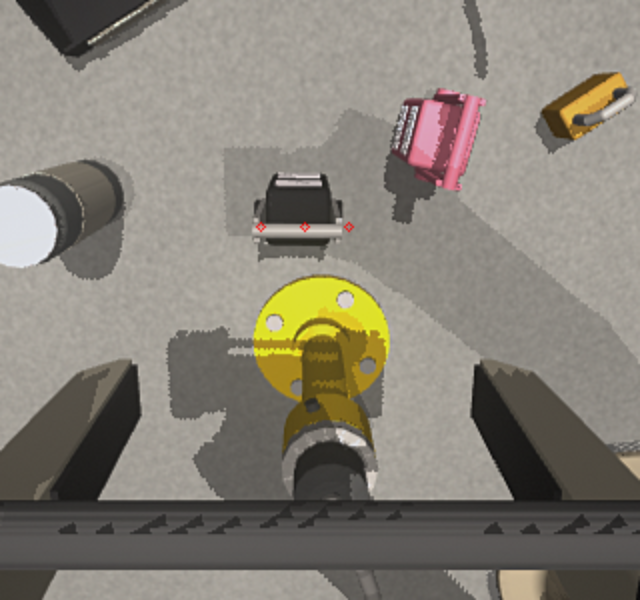

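The lens, a white strip, is on the lamp's far (+x) face, so the lamp's yaw is about 156°. The bail sits at crop (258..350, 231), level and within 2 mm of the estimate. I'll descend and grip.

Request:
servo_tool(
  targets=[
    [[-2,-1,40],0,0],
    [[-2,-1,80],0,0],
    [[-2,-1,120],0,0],
    [[-2,-1,150],0,0],
    [[-2,-1,175],0,0],
  ],
)

```text
clock: 17.2
tcp_pos: [0.4397, 0.1368, 0.1592]
tcp_rot: [3.072, -0.651, -0.001]
ft_force: [0.5, -0.0, -0.4]
width: 0.0931
finger_force: 0.0
```

Run:
```python
from t import *
w=cap("wrist")
for k,z in (("lamp_bail",.135),):
    for d in arm.spot_point(k,w)[:3]: print(k,np.round(d["xy"]),round(d["confidence"],2),onz(w,d["xy"],z),to([*onz(w,d["xy"],z)[:2],.068],-23.6))
# bright bar extraction near predicted
u=proj(w,np.array([.441,.136,.135])).astype(int);g=w["image"].astype(int);print(u)
sub=g[u[1]-25:u[1]+25,u[0]-70:u[0]+70]; m=((sub.mean(2)>135)&(np.ptp(sub,axis=2)<25)).astype(np.uint8)
print("\n".join("".join("#" if v else "." for v in r[::2]) for r in m[::2]))
```

```text
17.2 [0.4397 0.1368 0.1592] xang -23.927964126341546 tilt [-0.0011 -0.0007 -1.    ] F [ 0.4632 -0.0241 -0.3576] w 0.09306954162338746 q7 -2.548561589675906 ff 0.0
lamp_bail [271. 220.] 0.95 [0.4454 0.142  0.135 ] ('shift', array([ 3.2, -7.2, 91.2]), 'turn', np.float64(-0.3279641263415449))
lamp_bail [419. 147.] 0.74 [0.4516 0.0334 0.135 ] ('shift', array([52.9, 89.5, 91.3]), 'turn', np.float64(-0.3279641263415449))
[281 221]
###############...................................#################...
###############...................................####################
###############...................................####################
###############...................................####################
##############....................................####################
##############....................................####################
#############......................................###################
#############......................................###################
#############......................................###################
###############.................
[... 403 characters left out ...]
############################################.################
########...##########################################...##############
.............##.###....####.##################.................#....##
............###.###################################................###
............#######################################............#.....#
..........................#.#.#...............#.#.....................
.....................................................................#
......................................................................
.............#.#.#..........#.........................................
............################..........................................
```

Request:
servo_tool(
  targets=[
    [[0,0,-30],0,0],
    [[0,-2,-40],-8,0],
    [[0,-4,-40],-16,0],
    [[0,-4,-40],-24,0],
    [[0,-4,-40],-32,0],
    [[0,-4,-40],-40,0],
    [[0,-4,-40],-48,0],
    [[0,-4,-40],-56,0],
  ],
)

```text
clock: 18.1
tcp_pos: [0.4422, 0.1412, 0.2024]
tcp_rot: [3.016, 0.877, 0.003]
ft_force: [-0.0, 1.0, 0.3]
width: 0.0931
finger_force: 0.0
```

Request:
servo_tool(
  targets=[
    [[0,0,0],-8,0],
    [[0,0,0],-16,0],
    [[0,0,0],-24,0],
    [[0,0,0],-32,0],
    [[0,0,0],-40,0],
    [[0,0,0],-48,0],
    [[0,0,0],-56,0],
    [[0,0,0],-64,0],
  ],
)

```text
clock: 18.9
tcp_pos: [0.4423, 0.1411, 0.2024]
tcp_rot: [2.092, 2.341, 0.001]
ft_force: [-0.0, 0.7, -0.2]
width: 0.0931
finger_force: 0.0
```

Request:
servo_tool(
  targets=[
    [[0,0,0],-8,0],
    [[0,0,0],-16,0],
    [[0,0,0],-24,0],
    [[0,0,0],-32,0],
    [[0,0,0],-40,0],
    [[0,0,0],-48,0],
    [[0,0,0],-56,0],
    [[0,0,0],-60,0],
  ],
)

```text
clock: 19.7
tcp_pos: [0.4423, 0.1408, 0.2021]
tcp_rot: [0.643, 3.073, -0.002]
ft_force: [0.3, -0.9, 0.3]
width: 0.0933
finger_force: 0.0
```

Run:
```python
from t import *
print(arm.state()["joints"])
w=cap("wrist");b=cap("top");a=cap("side")
for n,p in (("w",w),("t",b),("s",a)):
    for d in arm.spot_point("lamp_bail",p)[:3]: print(n,np.round(d["xy"]),round(d["confidence"],2),onz(p,d["xy"],.135),to([*onz(p,d["xy"],.135)[:2],.068],156.4))
c=np.array([.441,.136,.135])
u=proj(w,c).astype(int);g=w["image"].mean(2).astype(int);print(u)
sub=cv2.resize(g[u[1]-50:u[1]+50,u[0]-70:u[0]+70].astype(np.float32),(70,50),interpolation=cv2.INTER_AREA)
ch=" .:-=+*#%@"
print("\n".join(f"{u[1]-50+2*i:4d} "+"".join(ch[min(9,int(v/25.6))] for v in r) for i,r in enumerate(sub)))
```

```text
19.7 [0.4423 0.1408 0.2021] xang 156.37227812194988 tilt [ 0.0016 -0.0016 -1.    ] F [ 0.2585 -0.9194  0.3349] w 0.09328703322196702 q7 0.14732211892655994 ff 0.0
[ 0.3303  0.4402 -1.0264  2.1304  0.5144  0.8407  0.1473]
w [281. 209.] 0.69 [0.4422 0.1393 0.135 ] ('shift', array([ -0.2,  -1.3, 134.1]), 'turn', np.float64(-0.027721878050130044))
t [242. 240.] 0.57 [0.4578 0.0267 0.135 ] ('shift', array([-59.6, -98.2, 134.3]), 'turn', np.float64(-0.027721878050130044))
s [223. 173.] 0.9 [0.4494 0.1538 0.135 ] ('shift', array([ -1. ,  14.8, 134.1]), 'turn', np.float64(-0.027721878050130044))
s [242. 201.] 0.74 [0.4603 0.0264 0.135 ] ('shift', array([-62. , -97.5, 134.3]), 'turn', np.float64(-0.027721878050130044))
[277 209]
 159 =---=+******+***+**++******---:::::::::::::::::-----=******+*****+***#
 161 =------+*+*****++**++****+*---:------::::::::-::----=**++**+*********#
 163 +------=**+**++****++****++--..---------------:.----=*+****++********#
 165 =------+***+++++****+++*****+..---------------:.--=-=*****+++********#
 167 =------****++*****++********+.:----------------.:#+*********+
[... 2729 characters left out ...]
*##*#####*######
 241 *:@#:#*#*##***##**##*######*#####*###**########********###**##########
 243 *-#+=########**#***#**####**#**#***#**########*######*####**###*######
 245 +-#+#****##*****####**########*#***##*#######*###*###############*####
 247 ++#+#***##**#*****##**#####**#*##*###*###################***##########
 249 =#+####*#*#######*#*######***##*#####***#################*###*########
 251 -#*##########*#####*#**##**#**######*####*#######*##########*#########
 253 -%**##*#######*#**###***####***###########**#####**####*##############
 255 -#*#########**#**#***##*#****###**####*###***#################*#######
 257 :############*#**#***##*###**##***##########***####*#**###########*##*
```

Request:
servo_tool(
  targets=[
    [[0,0,40],0,0],
    [[0,0,80],0,0],
    [[0,0,110],0,0],
    [[0,0,134],0,0],
    [[0,0,134],0,0],
  ],
)

```text
clock: 20.5
tcp_pos: [0.4401, 0.1416, 0.065]
tcp_rot: [-0.647, -3.071, 0.004]
ft_force: [0.1, -0.3, 0.1]
width: 0.093
finger_force: 0.0
```

Request:
servo_tool(
  squeeze=15,
  targets=[
    [[0,0,0],0,0.35],
    [[0,0,0],0,0.4],
    [[0,0,0],0,0.5],
    [[0,0,0],0,0.5],
    [[0,0,0],0,0.5],
    [[0,0,0],0,0.5],
  ],
)

```text
clock: 21.1
tcp_pos: [0.4416, 0.142, 0.0673]
tcp_rot: [0.648, 3.073, 0.0]
ft_force: [-0.5, -0.5, 3.2]
width: 0.054
finger_force: 15.0
```

```bash
python3 t.py
```

```text
21.1 [0.4416 0.142  0.0673] xang 156.1790931928154 tilt [ 0.0008  0.0001 -1.    ] F [-0.4584 -0.4519  3.2024] w 0.05399807665529046 q7 -0.16677446390206518 ff 14.971553161740303
```

Request:
servo_tool(
  squeeze=25,
  targets=[
    [[0,0,0],0,0.6],
    [[0,0,-20],0,0.6],
    [[0,0,-60],0,0.6],
    [[0,0,-100],0,0.6],
    [[0,0,-140],0,0.6],
    [[0,0,-170],0,0.6],
    [[0,0,-200],0,0.6],
    [[0,0,-200],0,0.6],
  ],
)

```text
clock: 21.9
tcp_pos: [0.4425, 0.1429, 0.2697]
tcp_rot: [0.648, 3.07, 0.003]
ft_force: [0.8, 0.0, -3.6]
width: 0.0536
finger_force: 25.0
```

Run:
```python
from t import *
w=cap("wrist");a=cap("side");b=cap("top");z=s["tcp_pos"][2]+.0677
for n,p in (("w",w),("s",a),("t",b)):
    for d in arm.spot_point("lamp_bail",p)[:2]: print(n,np.round(d["xy"]),round(d["confidence"],2),to([*onz(p,d["xy"],z)[:2],z],0))
u=proj(w,s["tcp_pos"]+np.array([0,0,.0677])).astype(int);g=w["image"].mean(2);print(u)
sub=g[u[1]-24:u[1]+24,u[0]-4:u[0]+4].mean(1);print(u[1]-24,sub.astype(int))
# pre-insert pose
c=np.array([.6315,-.0815]);psi=np.radians(-6.7);d=-np.array([np.cos(psi),np.sin(psi)])
for r in (.135,.068): print(r,c+r*d,to([*(c+r*d),.25-.0677],-6.7))
```

```text
21.9 [0.4425 0.1429 0.2697] xang 156.16866618304215 tilt [ 0.0045  0.0009 -1.    ] F [ 0.817   0.0495 -3.5993] w 0.053597198949788975 q7 0.2679305805116714 ff 24.964549094438553
w [190. 233.] 0.98 ('shift', array([ 31.8, -37.5, -67.9]), 'turn', np.float64(156.16866618304215))
w [281. 306.] 0.84 ('shift', array([ -1.6,  -1.3, -67.7]), 'turn', np.float64(156.16866618304215))
s [240. 198.] 0.92 ('shift', array([-100.2, -316.8,  -68.2]), 'turn', np.float64(156.16866618304215))
s [214. 104.] 0.74 ('shift', array([ -6.4,  13.1, -67.6]), 'turn', np.float64(156.16866618304215))
t [241. 242.] 0.75 ('shift', array([ -53.2, -111.4,  -67.8]), 'turn', np.float64(156.16866618304215))
[284 302]
278 [ 54  53  53  53  53  54  51  42  15 217 212 199 164 134 112 102  73  80
  89  95  99 103 106 109 110 114 117 120 123 123 134 159  63  41  49  50
  50  52  59  60  57  55  58  62  62  60  63  65]
0.135 [ 0.4974 -0.0657] ('shift', array([-134.2, -168.8,   87.5]), 'turn', np.float64(162.86866618304214))
0.068 [ 0.564  -0.0736] ('shift', array([-198.3, -149.1,   87.8]), 'turn', np.float64(162.86866618304214))
```

Request:
servo_tool(
  targets=[
    [[-17,-21,0],8,0.6],
    [[-34,-42,0],16,0.6],
    [[-50,-63,0],24,0.6],
    [[-67,-84,0],32,0.6],
    [[-84,-105,0],40,0.6],
    [[-100,-127,0],48,0.6],
    [[-117,-148,0],56,0.6],
    [[-134,-169,0],64,0.6],
  ],
)

```text
clock: 23.0
tcp_pos: [0.4954, -0.0677, 0.2659]
tcp_rot: [-2.183, -2.257, 0.002]
ft_force: [0.1, 0.6, -2.4]
width: 0.0543
finger_force: 25.0
```

Request:
servo_tool(
  targets=[
    [[0,0,0],8,0.6],
    [[0,0,0],16,0.6],
    [[0,0,0],24,0.6],
    [[0,0,0],32,0.6],
    [[0,0,0],40,0.6],
    [[0,0,0],48,0.6],
    [[0,0,0],56,0.6],
    [[0,0,0],64,0.6],
  ],
)

```text
clock: 23.8
tcp_pos: [0.4952, -0.0664, 0.2657]
tcp_rot: [-3.048, -0.757, 0.003]
ft_force: [0.7, 0.1, -2.9]
width: 0.0539
finger_force: 25.0
```

Request:
servo_tool(
  targets=[
    [[0,0,0],8,0.6],
    [[0,0,0],16,0.6],
    [[0,0,0],24,0.6],
    [[0,0,0],32,0.6],
    [[0,0,0],35,0.6],
    [[0,0,0],35,0.6],
  ],
)

```text
clock: 24.4
tcp_pos: [0.4953, -0.0663, 0.2659]
tcp_rot: [3.136, -0.186, -0.003]
ft_force: [-0.3, 0.1, -3.1]
width: 0.0539
finger_force: 25.0
```

```bash
cat > ins.py <<'E'
from t import *
c=np.array([.6315,-.0815]);psi=np.radians(-6.7);d=-np.array([np.cos(psi),np.sin(psi)])
for r,z in ((.135,.182),(.068,.182),(.068,.157)): print(r,z,to([*(c+r*d),z],-6.7))
w=cap("wrist");a=cap("side");b=cap("top");z=s["tcp_pos"][2]+.0677
for n,p in (("w",w),("s",a),("t",b)):
    for k,zz in (("lamp_bail",z),("hook_tip",.235),("hook_seat",.225),("hook",.205)):
        for q in arm.spot_point(k,p)[:3]:
            X=onz(p,q["xy"],zz)
            if np.linalg.norm(X[:2]-c)<.17: print(n,k,np.round(q["xy"]),round(q["confidence"],2),X[:2],"tool",np.round(1000*T.T@(X-s["tcp_pos"]),1)[:2])
E
python3 ins.py
```

```text
24.4 [ 0.4953 -0.0663  0.2659] xang -6.782964592674613 tilt [-0.0021  0.     -1.    ] F [-0.3465  0.0558 -3.1156] w 0.05385897232448149 q7 -1.8115736565995082 ff 24.98137929767836
0.135 0.182 ('shift', array([ 2.2, -0.8, 83.8]), 'turn', np.float64(-0.08296459267461298))
0.068 0.182 ('shift', array([69.2, -0.9, 83.7]), 'turn', np.float64(-0.08296459267461298))
0.068 0.157 ('shift', array([ 69.3,  -0.9, 108.7]), 'turn', np.float64(-0.08296459267461298))
w lamp_bail [194. 234.] 0.89 [ 0.5283 -0.0349] tool [ 28.9 -35.1]
w lamp_bail [274. 160.] 0.5 [ 0.5538 -0.0703] tool [58.5 -2.9]
w hook_tip [275. 159.] 0.62 [ 0.5395 -0.0668] tool [44.  -4.7]
w hook_seat [278. 123.] 0.71 [ 0.5624 -0.0716] tool [67.4 -2.7]
w hook [275.  20.] 0.96 [ 0.6302 -0.0774] tool [135.4  -4.9]
s lamp_bail [264. 146.] 0.81 [ 0.5001 -0.0514] tool [  2.9 -15.4]
s hook_tip [286. 185.] 0.71 [ 0.5378 -0.0721] tool [43.   0.8]
s hook_seat [296. 181.] 0.78 [ 0.5699 -0.0578] tool [ 73.2 -17.3]
s hook [324. 187.] 0.62 [ 0.6279 -0.0812] tool [133.5  -0.9]
t hook [282. 164.] 0.66 [ 0.6339 -0.0736] tool [138.6  -9.1]
```

Request:
servo_tool(
  targets=[
    [[1,-2,30],0,0.6],
    [[2,-3,60],0,0.6],
    [[2,-3,84],0,0.6],
    [[2,-3,84],0,0.6],
    [[2,-3,84],0,0.6],
  ],
)

```text
clock: 25.65
tcp_pos: [0.4982, -0.0638, 0.1832]
tcp_rot: [-3.136, 0.186, 0.001]
ft_force: [0.1, 0.4, -2.2]
width: 0.0537
finger_force: 25.0
```

```bash
python3 ins.py
python3 - <<'E'
from t import *
a=cap("side")
g=a["image"].mean(2)
u0,v0,W,H=235,140,100,64
sub=cv2.resize(g[v0:v0+H,u0:u0+W].astype(np.float32),(100,64))
ch=" .:-=+*#%@"
print("\n".join(f"{v0+i:4d} "+"".join(ch[min(9,int(v/25.6))] for v in r) for i,r in enumerate(sub)))
for n,X in (("bail",s["tcp_pos"]+np.array([0,0,.0677])),("tip",np.array([.5416,-.0709,.235]))): print(n,proj(a,X))
E
```

```text
25.65 [ 0.4982 -0.0638  0.1832] xang -6.787496991560457 tilt [-0.0006  0.0002 -1.    ] F [ 0.0753  0.4456 -2.1727] w 0.05369108267248307 q7 -1.8874473226335566 ff 24.980674550752155
0.135 0.182 ('shift', array([-0.6,  2. ,  1.2]), 'turn', np.float64(-0.08749699156045665))
0.068 0.182 ('shift', array([66.4,  1.9,  1.2]), 'turn', np.float64(-0.08749699156045665))
0.068 0.157 ('shift', array([66.5,  1.9, 26.2]), 'turn', np.float64(-0.08749699156045665))
w lamp_bail [279. 303.] 0.97 [ 0.4956 -0.0623] tool [-2.8 -1.3]
w lamp_bail [174. 279.] 0.74 [ 0.5121 -0.0198] tool [  8.6 -45.4]
w hook_tip [276. 191.] 0.79 [ 0.5409 -0.0663] tool [42.6 -2.6]
w hook_seat [282. 139.] 0.61 [ 0.562  -0.0714] tool [64.2 -0.1]
s hook_tip [287. 184.] 0.9 [ 0.5432 -0.07  ] tool [45.4  0.8]
s hook_seat [294. 181.] 0.92 [ 0.5661 -0.0553] tool [ 66.4 -16.5]
s hook [324. 184.] 0.67 [ 0.6344 -0.0735] tool [136.3  -6.5]
s hook [294. 212.] 0.16 [ 0.5325 -0.1303] tool [41.9 62. ]
t hook [286. 165.] 0.65 [ 0.6328 -0.0807] tool [135.7   0.8]
26.4 [ 0.4981 -0.0639  0.1829] xang -6.796989670198962 tilt [-0.0001  0.     -1
[... 6233 characters left out ...]
:::::::-:::::::
 198 =+*******+************:       .::--------=***********************************=..::::::::::::::::::::
 199 ++**#*****++++********-       .::---------+**********************************=..:::::::::::::::::::-
 200 +++******+==--=*******-       .:::---------**********************************+..:::::::::::::::::::-
 201 ======++-===--:*******-.      ..::---------+**********************************-::::::::::::::::::::-
 202 ++++=====---=::+******=:       .::--------.=**********************************=::::::::::::::::::-:-
 203 *******+++==-::+******=-.      .::--------.-**********##########**************+-:::::::::::::::::---
bail [266.8834 181.8725]
tip [286.8838 184.1162]
```

Request:
servo_tool(
  targets=[
    [[7,0,0],0,0.6],
    [[15,0,0],0,0.6],
    [[23,0,0],0,0.6],
    [[31,0,0],0,0.6],
    [[31,0,0],0,0.6],
  ],
)

```text
clock: 26.95
tcp_pos: [0.5304, -0.0677, 0.1828]
tcp_rot: [-3.136, 0.186, -0.001]
ft_force: [0.2, -0.3, -3.3]
width: 0.0542
finger_force: 25.0
```

Request:
servo_tool(
  targets=[
    [[6,0,0],0,0.6],
    [[12,0,0],0,0.6],
    [[18,0,0],0,0.6],
    [[24,0,0],0,0.6],
    [[30,0,0],0,0.6],
    [[35,0,0],0,0.6],
    [[35,0,0],0,0.6],
  ],
)

```text
clock: 27.65
tcp_pos: [0.5644, -0.0718, 0.1828]
tcp_rot: [-3.136, 0.187, -0.001]
ft_force: [-1.4, -0.1, -3.1]
width: 0.0538
finger_force: 25.0
```

```bash
python3 ins.py
```

```text
27.65 [ 0.5644 -0.0718  0.1828] xang -6.809103553892695 tilt [ 0.0004  0.0002 -1.    ] F [-1.4084 -0.0586 -3.0703] w 0.05384830587239785 q7 -1.8778086539746588 ff 24.980754671269096
0.135 0.182 ('shift', array([-67.2,   1.9,   0.8]), 'turn', np.float64(-0.10910355389269455))
0.068 0.182 ('shift', array([-0.2,  1.8,  0.8]), 'turn', np.float64(-0.10910355389269455))
0.068 0.157 ('shift', array([-0.2,  1.8, 25.8]), 'turn', np.float64(-0.10910355389269455))
w lamp_bail [282. 304.] 0.94 [ 0.561  -0.0715] tool [-3.4  0.1]
w hook_seat [279. 274.] 0.88 [ 0.5617 -0.0699] tool [-2.9 -1.6]
w hook [279. 133.] 0.91 [ 0.6294 -0.0781] tool [65.3 -1.4]
s lamp_bail [295. 175.] 0.87 [ 0.5627 -0.0675] tool [-2.1 -4.1]
s hook_tip [287. 184.] 0.48 [ 0.5426 -0.0698] tool [-21.8   0.6]
s hook_seat [297. 182.] 0.81 [ 0.5696 -0.0608] tool [  3.9 -11.6]
s hook [326. 187.] 0.5 [ 0.6328 -0.083 ] tool [69.3  3. ]
```

Request:
servo_tool(
  targets=[
    [[0,0,6],0,0.6],
    [[0,0,12],0,0.6],
    [[0,0,17],0,0.6],
    [[0,0,21],0,0.6],
    [[0,0,22],0,0.6],
    [[0,0,22],0,0.6],
  ],
)

```text
clock: 29.0
tcp_pos: [0.5635, -0.0717, 0.1606]
tcp_rot: [-3.136, 0.186, 0.001]
ft_force: [-0.5, 0.8, -2.5]
width: 0.0537
finger_force: 25.0
```

Request:
servo_tool(
  targets=[
    [[0,0,1],0,0.6],
    [[0,0,2],0,0.6],
    [[0,0,2],0,0.6],
  ],
)

```text
clock: 29.3
tcp_pos: [0.5636, -0.0718, 0.1589]
tcp_rot: [3.136, -0.186, 0.0]
ft_force: [0.7, 0.6, -1.8]
width: 0.0539
finger_force: 25.0
```

Request:
servo_tool(
  targets=[
    [[0,0,1],0,0.6],
    [[0,0,1],0,0.6],
  ],
)

```text
clock: 29.5
tcp_pos: [0.5636, -0.0718, 0.1579]
tcp_rot: [3.136, -0.186, -0.0]
ft_force: [0.7, -0.3, -2.1]
width: 0.054
finger_force: 25.0
```

Request:
servo_tool(
  targets=[
    [[0,0,1],0,0.6],
    [[0,0,1],0,0.6],
  ],
)

```text
clock: 29.7
tcp_pos: [0.5637, -0.0718, 0.1569]
tcp_rot: [3.136, -0.186, 0.0]
ft_force: [-0.1, 0.2, -0.9]
width: 0.0539
finger_force: 25.0
```

Request:
servo_tool(
  targets=[
    [[0,0,1],0,0.6],
    [[0,0,1],0,0.6],
  ],
)

```text
clock: 29.9
tcp_pos: [0.5638, -0.0718, 0.1564]
tcp_rot: [3.136, -0.186, 0.001]
ft_force: [-2.6, -0.7, 3.3]
width: 0.0539
finger_force: 25.0
```

Seated: the weight has moved to the hook. Releasing.

Request:
servo_tool(
  squeeze=5,
  targets=[
    [[0,0,0],0,0.5],
    [[0,0,0],0,0.4],
    [[0,0,0],0,0.38],
    [[0,0,0],0,0.3],
    [[0,0,0],0,0.15],
    [[0,0,0],0,0],
    [[0,0,0],0,0],
    [[0,0,0],0,0],
  ],
)

```text
clock: 30.7
tcp_pos: [0.5636, -0.0718, 0.1559]
tcp_rot: [-3.136, 0.186, 0.0]
ft_force: [-0.5, 0.1, -0.2]
width: 0.0912
finger_force: 0.0
```

```bash
python3 ins.py
```

```text
30.7 [ 0.5636 -0.0718  0.1559] xang -6.799827980642311 tilt [-0.0001  0.     -1.    ] F [-0.499   0.0746 -0.167 ] w 0.09121880687167681 q7 -1.897155912694028 ff 0.0
0.135 0.182 ('shift', array([-66.4,   1.8, -26.1]), 'turn', np.float64(-0.0998279806423108))
0.068 0.182 ('shift', array([  0.6,   1.7, -26.1]), 'turn', np.float64(-0.0998279806423108))
0.068 0.157 ('shift', array([ 0.6,  1.7, -1.1]), 'turn', np.float64(-0.0998279806423108))
w lamp_bail [171. 372.] 0.93 [ 0.5308 -0.0163] tool [-39.2 -51.2]
w lamp_bail [283. 305.] 0.73 [ 0.5599 -0.0719] tool [-3.7  0.5]
w hook_tip [278. 364.] 0.73 [ 0.5401 -0.0673] tool [-23.8  -1.7]
w hook_seat [278. 303.] 0.94 [ 0.5622 -0.07  ] tool [-1.7 -1.6]
w hook [277. 134.] 0.94 [ 0.6302 -0.0776] tool [66.8 -2.1]
s lamp_bail [298. 184.] 0.61 [ 0.5692 -0.0664] tool [ 4.9 -6. ]
s hook [327. 187.] 0.6 [ 0.6357 -0.0839] tool [73.   3.5]
```

Request:
servo_tool(
  targets=[
    [[0,0,-5],0,0],
    [[0,0,-15],0,0],
    [[0,0,-35],0,0],
    [[0,0,-70],0,0],
    [[0,0,-110],0,0],
    [[0,0,-150],0,0],
    [[0,60,-160],0,0],
    [[0,100,-160],0,0],
  ],
)

```text
clock: 32.25
tcp_pos: [0.553, -0.1701, 0.3194]
tcp_rot: [3.136, -0.18, 0.008]
ft_force: [0.2, -0.4, -1.2]
width: 0.0931
finger_force: 0.0
```

Request:
servo_tool(
  targets=[
    [[-20,50,0],0,0],
    [[-30,60,0],0,0],
    [[-30,60,0],0,0],
    [[-30,60,0],0,0],
    [[-30,60,0],0,0],
    [[-30,60,0],0,0],
  ],
)

```text
clock: 32.85
tcp_pos: [0.5158, -0.225, 0.3161]
tcp_rot: [-3.136, 0.183, -0.001]
ft_force: [-0.4, 0.1, -0.8]
width: 0.0933
finger_force: 0.0
```

Run:
```python
from t import *
a=cap("side");b=cap("top");w=cap("wrist");P=dict(s=a,t=b,w=w)
for k,z in (("lamp_bail",.225),("lamp",.09),("hook_tip",.235),("hook",.205)):
    for n,p in P.items():
        for d in arm.spot_point(k,p)[:3]:
            X=onz(p,d["xy"],z)
            if np.hypot(X[0]-.6,X[1]+.08)<.1: print(k,n,np.round(d["xy"]),round(d["confidence"],2),X[:2])
ch=" .:-=+*#%@"
def dump(p,u0,v0,W,H):
    sub=p["image"][v0:v0+H,u0:u0+W].mean(2)
    print("\n".join(f"{v0+i:4d} "+"".join(ch[min(9,int(v/25.6))] for v in r) for i,r in enumerate(sub)))
dump(b,255,150,60,65); dump(a,265,165,80,75)
```

```text
32.85 [ 0.5158 -0.225   0.3161] xang -6.66637436554336 tilt [ 0.0004  0.0003 -1.    ] F [-0.3806  0.0926 -0.78  ] w 0.09332134712602247 q7 -1.493232787524685 ff 0.0
lamp_bail s [294. 182.] 0.77 [ 0.5633 -0.0583]
lamp_bail t [282. 192.] 0.95 [ 0.5632 -0.0713]
lamp_bail w [ 99. 169.] 0.6 [ 0.5601 -0.0694]
lamp s [298. 228.] 0.62 [ 0.5673 -0.0756]
lamp t [284. 200.] 0.73 [ 0.5645 -0.0809]
lamp w [154. 153.] 0.61 [ 0.557  -0.0656]
hook_tip s [287. 185.] 0.48 [ 0.5404 -0.0737]
hook_tip t [281. 205.] 0.77 [ 0.533  -0.0665]
hook s [325. 188.] 0.44 [ 0.6298 -0.0844]
hook t [286. 168.] 0.72 [ 0.6234 -0.0808]
hook w [97. 86.] 0.92 [ 0.6293 -0.0762]
 150 ++++++++++++++++++++++++++++++++++++++++++++++++++++++++++++
 151 ++++++++++++++++++++++++++++++++++++++++++++++++++++++++++++
 152 ++++++++++++++++++++++++++++++++++++++++++++++++++++++*+++++
 153 +++++++++++++++++++++++++++++*++++++++++++++++++++++++++++++
 154 +++++++++++++++++++++++++++++**+++*++++++++++++++++++++++++*
 155 ++++++++++++++++++++++++****==---=**++++++++++++++++++++++++
 156 +++++++++++++++++++++++*#*=---------++++++++++++++++
[... 9586 characters left out ...]
************
 232 ************************-        ::-==++**********=::::::::----##***************
 233 ************************=:  .::==+=+*************+-::::::::----*++**************
 234 *************************=-==++******++++++*****+-:::::::::----=+***************
 235 **************************+++++++++*+=-===++***+-::::::::::----+****************
 236 ***********************++++--------+---====-++*=:::::::::::----++***************
 237 **********************+----------------====---+-:::::::::::----+++**************
 238 *********************+----------------:-==------:::::::::::---=+++**************
 239 ********************+--------------------------:::::::::::----=+++**************
```

```bash
python3 -c "
from rig import arm
print(arm.hand_in())"
```

```text
the job is handed in; nothing more can be done
None
```

I turned the hook clockwise until it dropped into its notch, hung the lamp upright by its bail in the middle of the saddle with the lens facing the robot, let go, and handed the job in at about 33 s (no verdict came back).

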